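# Clear the model-forming bench

### The job

Put away the things left in front of the robot: the upper jaw model (the one with the filled-in palate) flat on its base in the left-hand bay of the two-bay tray and the lower jaw model (the open horseshoe) flat on its base in the right-hand bay, left and right as seen from the robot; the steel clamp ring flat in the round dish, and the plaster knife lying flat along the long narrow tray, either end first. Set the brittle plaster models down gently, without dropping them, and leave the bowl, the jar and the stack of blanks where they stand.

Things in the scene. Friction and masses are not known exactly. Their poses are not given: they have to be found in the camera images.
- upper_model: Off-white plaster jaw model, about 140 g, loose, flat on its base, teeth along its top. Upper: a horseshoe of teeth on a solid block, filled in between the arms (the palate). 54 long (x), 58 wide (y); rounded front at +x; flat sides at y = +-29 from x = -27 to +5: grip these, centred at x = -7. Base 30 high, teeth to 38. Origin: centre of underside, z up. Brittle: do not drop.
- lower_model: Off-white plaster jaw model, about 110 g, loose, flat on its base, teeth along its top. Lower: a horseshoe with arms 13 thick; the 32 wide space between them is empty right through. 54 long (x), 58 wide (y); rounded front at +x; flat sides at y = +-29 from x = -27 to +5: grip these, centred at x = -7. Base 30 high, teeth to 38. Origin: centre of underside, z up. Brittle: do not drop.
- clamp_ring: Plain steel ring, axis upright, loose, about 120 g: 62 outer diameter, 54 inner diameter, 30 high. Origin: on the axis, at the underside.
- knife: Plaster knife lying loose, about 70 g, 150 long along x: square wooden handle 18 wide and 18 high from x = -75 to +20, then a brass collar and a steel blade 16 wide, 3 thick, 9 above the underside, tip at x = +75. Balances near x = -20: grip the handle there, across y. Origin: under the middle of the whole length, at the underside; z up.
- model_tray: Shallow aluminium tray with a divider that makes two equal bays; fixed to the bench. Outside 90 (x) by 177 (y); walls, floor, divider 3 thick; walls and divider 10 high. Bays 84 by 84 inside, centres at y = +43.5 (left-hand bay seen from the robot) and y = -43.5 (right-hand). Origin: centre of underside, on the bench; x points away from the robot, within 17 degrees.
- ring_dish: Shallow round steel dish, fixed to the bench: 98 outer diameter, about 90 inner, floor 3 thick, rim 10 high. Origin: centre of its underside, on the bench.
- knife_tray: Long narrow shallow aluminium tray, undivided, fixed to the bench. Outside 56 (x) by 182 (y, its long way), walls and floor 3 thick, walls 8 high. Inside 50 by 176. Origin: centre of its underside, on the bench.
- mixing_bowl: Bystander, loose: dark rubber mixing bowl, 110 across the rim, 58 high, open upwards. Origin: centre of its underside. Leave alone.
- jar: Bystander, loose: jar with a white lid, 58 diameter, 72 high. Origin: centre of its underside. Leave alone.
- blanks: Bystander, loose: a neat stack of round plastic forming blanks that moves as one piece, 125 diameter, 24 high. Origin: centre of its underside. Leave alone.
There are look-alikes about, which are no part of the job. Leave any red look-alike of the upper_model alone.

How it is judged:
By the outcome, as a careful person would: the job done as asked, in the order asked, and still so for the second after the job is handed in, with the robot touching nothing.
It also fails if it takes over 112 s, if anything falls off the work surface, if the arm or the gripper's body presses on something with over 40 N, if the wrist force passes 120 N, or if a joint passes its speed limit or range.

### The arm

A 6-joint arm with a two-finger parallel gripper is mounted at the origin on the work surface. World frame = base frame: x ahead of the robot, y to its left, z up, the work surface at z = 0. Lengths are in m, angles in degrees, forces in N, time in s.
With the tool pointing down it reaches from about 0.35 to 0.925 m from the base axis. Payload 6.4 kg.
Tool frame: the origin (TCP) lies on the centre line of the jaws, within the pads' length; the fingertips stand 14 mm ahead of it and the grasp point (between the pads) lies 5 mm behind it; z points along the fingers, y is the line along which they close (so a half turn about z gives the same grasp; the last joint's range is limited). The gripper opens to 85 mm and grips with 20 to 120 N. Pads are 22 mm wide; open, the fingers measure 114 mm over their backs; the gripper's body (76 mm by 85 mm) begins 54 mm behind the grasp point. The pads swing forward as they close: fully open they stand 13 mm farther back than shut.
Start: joints at [-77.527, 14.043, 89.255, -0, 76.702, -9.975], TCP at [0.248, -0.601, 0.245] pointing down, gripper open.
Joint ranges: [-179.41, 179.41], [-58.25, 129.5], [7.25, 145.43], [-54.29, 234.29], [11.92, 165.04], [-157.13, 157.13]. Speed limits (degrees/s): [147.25, 147.25, 180, 180, 180, 180].

### API

Orientations are given as [roll, pitch, yaw] about the fixed x, y, z axes, in that order (R = Rz(yaw) Ry(pitch) Rx(roll)).
In Python, from rig import bot gives the robot as it stands. Calls block until the motion is done:
- bot.move_ptp(position, orientation): joint-space move of the TCP to a pose.
- bot.line_to(position, orientation=None, vel=0.15, contact_N=None): straight line of the TCP; orientation=None keeps the orientation; vel is the mean speed in m/s. With contact_N (N) it stops when the force on the tool has changed by that much, and returns True; else False.
- bot.move_joints(angles): joint-space move.
- bot.grip(opening, grip_force=None): finger opening in m; grip_force is the grip in N (None keeps the last); returns when the fingers have stopped.
- bot.dwell(seconds).
- bot.inverse_kinematics(position, orientation): joint angles nearest the present ones, or None.
- bot.camera(name): name is "scene" or "top" or "wrist"; returns a dict with "pixels" (400x640x3 uint8, blue, green, red), "mtx" (3x3 intrinsics, pixels), "k1" (the pictures are not rectified: a ray, as slopes to the right and down, at radius r is drawn at 1 + k1 r^2 times it, then the intrinsics apply), "world_to_cam" (4x4, takes a point from world to camera coordinates). Camera axes: x right, y down, z forward; pixel columns grow to the right and rows downward; lengths in m; the calibration is good to about 2 mm. A picture is of the moment at which its call begins. There is no depth.
A pose or a line that the arm cannot do raises bot.IKError and nothing moves.
- bot.close_job(): hands the job in; it is judged then, once.
Readings, each from a call of its own:
- bot.current_t(): time.
- bot.current_joints(): joint angles.
- bot.current_dq(): joint speeds.
- bot.current_tau(): joint torques, N m.
- bot.current_tool_pos(): TCP position.
- bot.current_tool_rot(): TCP orientation.
- bot.current_wrist_force(): force on the tool from outside, world axes, zero at the start.
- bot.current_ft_torque(): the same for the moment, N m.
- bot.current_opening(): finger opening in m.
- bot.current_grip_force(): force on a finger pad.
Only numpy, scipy, OpenCV 4.12 (cv2) and the standard library are available. Lean on these libraries where they do the work, as an engineer would, in place of code of your own. Each camera call takes 0.05 s, during which the arm holds its last target. There are 200 camera calls.

## Working session

There is one attempt and no reset: what is moved stays moved. The work goes in short steps, each a Python script; the robot and the scene stay as the last script left them, time stands still between calls to the robot, and variables do not carry over. Pictures are saved under pics/ and viewed, at most 14 in all, crops included, and the job is handed in when it is done.

```bash
mkdir -p pics; ls; python3 - <<'E'
from rig import bot
import cv2
for n in("scene","top"):
    c=bot.camera(n); cv2.imwrite(f"pics/{n}0.png",c["pixels"]); print(n,c["mtx"].tolist(),c["k1"],c["world_to_cam"].round(4).tolist())
print(bot.current_t(),bot.current_tool_rot())
E
```

```text
pics
scene [[401.25965555069854, 0.0, 316.38230230606206], [0.0, 401.25965555069854, 193.489994736651], [0.0, 0.0, 1.0]] 0.027245027015734242 [[0.6476, 0.7619, 0.0139, -0.3726], [0.5047, -0.4152, -0.7569, -0.2646], [-0.5709, 0.4971, -0.6534, 1.5225], [0.0, 0.0, 0.0, 1.0]]
top [[481.9302162339281, 0.0, 324.8832935363349], [0.0, 481.9302162339281, 193.73395057897312], [0.0, 0.0, 1.0]] -0.0006355755787315991 [[-0.0138, -0.9998, -0.0147, 0.021], [-0.9931, 0.0154, -0.1165, 0.5635], [0.1167, 0.013, -0.9931, 1.4366], [0.0, 0.0, 0.0, 1.0]]
0.1 [-1.79904313e+02 -1.77178640e-02  2.24486193e+01]
```

View pics/scene0.png

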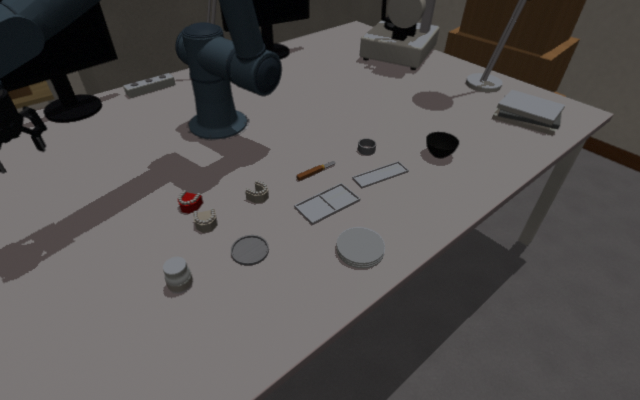

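View pics/top0.png

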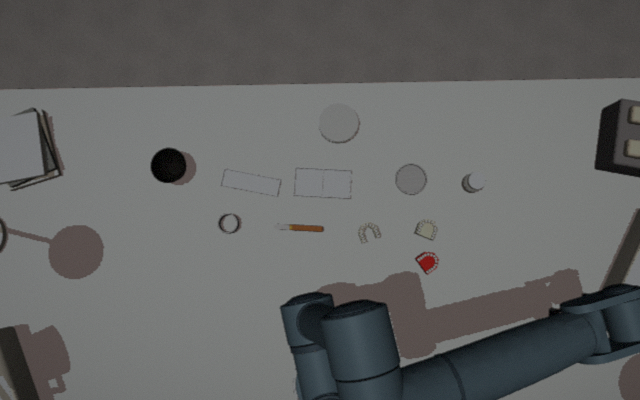

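The top view shows:
- blanks (339,123), bowl (168,165), jar (473,182)
- knife tray (251,182), model tray (323,183), dish (411,179)
- ring (230,223), knife (300,228)
- an open horseshoe (370,233), an off-white filled model (426,229) and a red filled one (427,262)

Candidates for the upper model are (426,229) and (427,262). The off-white one at (426,229) fits and the red one is the look-alike. I'll confirm this with an enlarged crop and measure coarsely.

```bash
cat > h.py <<'E'
import cv2, numpy as np
from rig import bot
def ray(c,uv,z):
    """pixels -> world points on the plane at height z"""
    uv=np.asarray(uv,float).reshape(-1,1,2)
    n=cv2.undistortPoints(uv,c["mtx"],np.array([c["k1"],0,0,0.])).reshape(-1,2)
    W=c["world_to_cam"]; R,t=W[:3,:3],W[:3,3]
    o=-R.T@t; d=np.c_[n,np.ones(len(n))]@R
    return o+d*((z-o[2])/d[:,2])[:,None]
def proj(c,P):
    W=c["world_to_cam"]
    p,_=cv2.projectPoints(np.asarray(P,float).reshape(-1,1,3),cv2.Rodrigues(W[:3,:3])[0],W[:3,3],c["mtx"],np.array([c["k1"],0,0,0.]))
    return p.reshape(-1,2)
def blob(c,mask,z,near):
    """min-area rectangle (world, on plane z) of the contour nearest the pixel near"""
    cs,_=cv2.findContours(mask,cv2.RETR_EXTERNAL,cv2.CHAIN_APPROX_NONE)
    cs=[k for k in cs if cv2.contourArea(k)>30]
    k=min(cs,key=lambda k:np.linalg.norm(k.reshape(-1,2).mean(0)-near))
    w=ray(c,k,z)[:,:2]
    return cv2.minAreaRect((w*1000).astype(np.float32)),w
E
python3 - <<'E'
from h import *
c=bot.camera("top"); im=c["pixels"]
cv2.imwrite("pics/crop_top.png",cv2.resize(im[145:285,205:495],None,fx=2.75,fy=2.75,interpolation=cv2.INTER_CUBIC))
for n,p,z in [("upper",(426,229),.035),("lower",(370,233),.035),("ring",(230,223),.03),("knife",(300,228),.015),("ktray",(251,182),.008),("mtray",(323,183),.01),("dish",(411,179),.01),("blanks",(339,123),.024),("bowl",(168,165),.05),("jar",(473,182),.06),("red",(427,262),.035)]:
    print(n,ray(c,p,z)[0].round(3))
w=bot.camera("wrist"); cv2.imwrite("pics/w0.png",w["pixels"])
W=np.linalg.inv(w["world_to_cam"]); print(W.round(3).tolist(),bot.current_tool_pos(),w["mtx"].tolist(),w["k1"])
E
```

```text
upper [ 0.452 -0.29   0.035]
lower [ 0.442 -0.122  0.035]
ring [0.479 0.303 0.03 ]
knife [0.461 0.091 0.015]
ktray [0.607 0.243 0.008]
mtray [0.6   0.018 0.01 ]
dish [ 0.608 -0.255  0.01 ]
blanks [ 0.786 -0.034  0.024]
bowl [0.657 0.49  0.05 ]
jar [ 0.589 -0.431  0.06 ]
red [ 0.353 -0.289  0.035]
[[0.381, -0.88, -0.283, 0.32], [-0.924, -0.364, -0.115, -0.571], [-0.002, 0.306, -0.952, 0.373], [0.0, 0.0, 0.0, 1.0]] [ 0.24813406 -0.60041601  0.24458437] [[332.4432561949106, 0.0, 316.2465676838774], [0.0, 332.4432561949106, 196.52915665880442], [0.0, 0.0, 1.0]] -0.07160875001115617
```

View pics/crop_top.png

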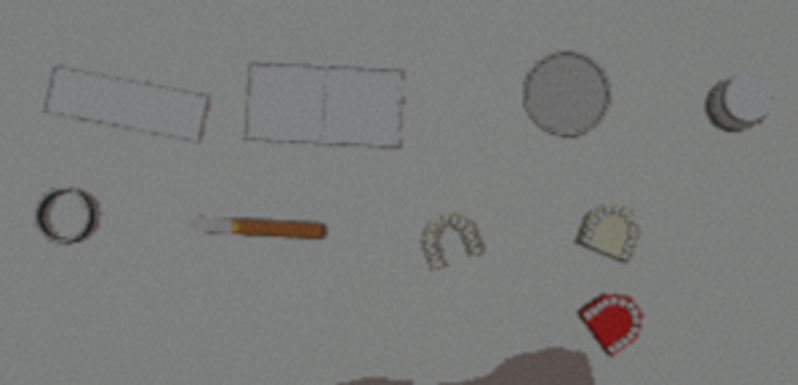

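Confirmed: the filled off-white model at crop (608,233) is the upper, the open horseshoe at (452,240) is the lower, and the red one at (612,322) is the look-alike to leave. Next I take two closer wrist views.

```bash
cat >> h.py <<'E'
import pickle
def shot(n,cam="wrist"):
    c=bot.camera(cam); cv2.imwrite(f"pics/{n}.png",c["pixels"]); pickle.dump(c,open(f"pics/{n}.pkl","wb")); return c
def load(n): return pickle.load(open(f"pics/{n}.pkl","rb"))
E
python3 - <<'E'
from h import *
bot.move_ptp([.53,.17,.30],[180,0,0]); bot.dwell(.2); shot("wB")
bot.move_ptp([.53,-.14,.30],[180,0,0]); bot.dwell(.2); shot("wA")
print(bot.current_t(),bot.current_joints())
E
```

```text
4.775 [-2.65509194e+01 -2.10585098e+00  1.00943175e+02  1.51180924e-03
  8.11611520e+01  6.33549231e+01]
```

View pics/wA.png

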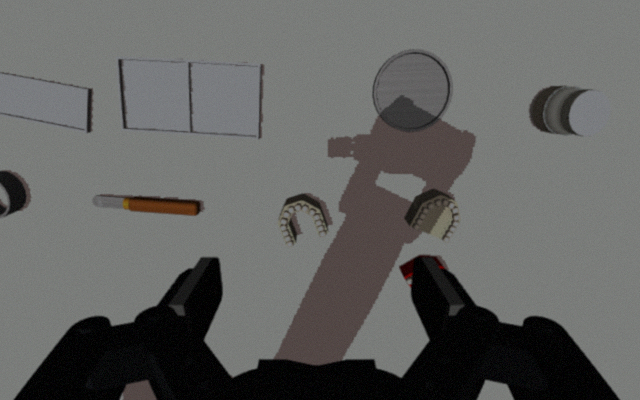

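View pics/wB.png

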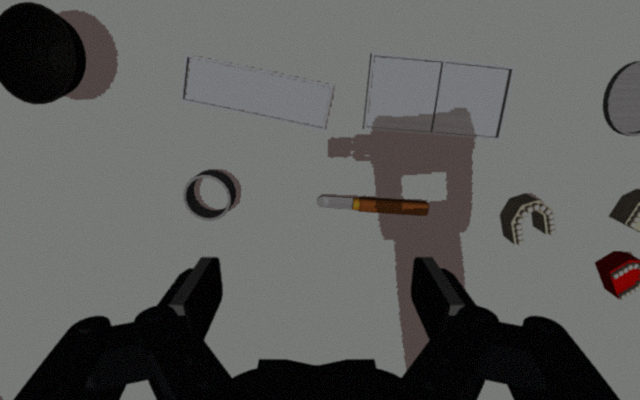

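wA shows the model tray with corners at about (120,60), (264,66), (261,137) and (123,128), the dish at (412,91), lower at (303,217), upper at (434,215) and the red one at (425,268). wB shows the ring at (210,195), the knife running from (318,201) to (428,208), and the knife tray with corners at about (187,57), (335,84), (327,128) and (183,100). Next is an enlarged crop for the model poses, with the other poses measured in code.

```bash
python3 - <<'E'
from h import *
a,b=load("wA"),load("wB")
im=a["pixels"][180:255,275:475]
im=cv2.resize(cv2.convertScaleAbs(im,alpha=1.8),None,fx=4,fy=4,interpolation=cv2.INTER_CUBIC); cv2.imwrite("pics/cropA.png",im)
def tray(c,px,z,n):
    w=ray(c,px,z)[:,:2]*1000; r=cv2.minAreaRect(w.astype(np.float32)); print(n,np.round(w).tolist(),"centre",w.mean(0).round(1),np.round(r[1]))
tray(a,[(120,60),(264,66),(261,137),(123,128)],.010,"mtrayA")
tray(b,[(370,54),(511,69),(499,137),(364,129)],.010,"mtrayB")
tray(b,[(187,57),(335,84),(327,128),(183,100)],.008,"ktray")
# dish rim: ellipse on the dark rim, by circle in the world
hsv=cv2.cvtColor(b["pixels"],cv2.COLOR_BGR2HSV)
m=cv2.inRange(hsv,(5,130,50),(25,255,255)); m[:150]=0
r,w=blob(b,m,.015,(390,206)); print("knife handle",r); 
cs=cv2.boxPoints(r); print(cs.round().tolist())
m=(b["pixels"].max(2)<60).astype(np.uint8); m[:150]=0; m[240:]=0; m[:,270:]=0
cv2.imwrite("pics/ringmask.png",m*255)
g=b["pixels"]; print(g[195,175:250].max(1).tolist())
g=a["pixels"]; print(g[91,365:460].max(1).tolist()); print(g[40:140,412].max(1).tolist())
E
```

```text
mtrayA [[647.0, 99.0], [636.0, -77.0], [552.0, -70.0], [565.0, 108.0]] centre [599.9  15. ] [179.  85.]
mtrayB [[650.0, 106.0], [636.0, -68.0], [553.0, -65.0], [562.0, 110.0]] centre [600.1  20.6] [175.  88.]
ktray [[648.0, 324.0], [615.0, 147.0], [563.0, 156.0], [598.0, 334.0]] centre [606.1 240.2] [182.  54.]
knife handle ((460.58465576171875, 71.34896087646484), (101.28480529785156, 17.0933895111084), 85.33112335205078)
[[448.0, 22.0], [465.0, 20.0], [473.0, 121.0], [456.0, 123.0]]
[116, 121, 118, 119, 115, 122, 119, 118, 99, 91, 73, 46, 23, 15, 16, 12, 22, 18, 20, 37, 71, 77, 83, 76, 84, 97, 111, 120, 121, 121, 118, 121, 118, 121, 117, 123, 121, 121, 116, 119, 124, 121, 123, 119, 117, 122, 125, 122, 113, 122, 122, 118, 104, 103, 85, 50, 27, 18, 16, 17, 36, 65, 83, 74, 83, 87, 113, 119, 119, 120, 120, 120, 118, 117, 120]
[128, 127, 118, 121, 124, 118, 121, 91, 68, 95, 104, 94, 96, 103, 98, 100, 101, 102, 101, 103, 99, 103, 98, 101, 104, 99, 103, 104, 102, 97, 98, 99, 99, 100, 95, 99, 95, 101, 100, 99, 98, 98, 100, 98, 102, 98, 98, 102, 101, 98, 98, 98, 99, 96, 94, 97, 100, 97, 97, 98, 95, 93, 94, 100, 100, 98, 98, 98, 99, 99, 99, 98, 101, 96, 98, 97, 97, 100, 96, 97, 95, 94, 80, 44, 51, 94, 102, 103, 117, 126, 126, 128, 124, 127, 125]
[120, 123, 124, 126, 127, 125, 123, 126, 118, 98, 96, 89, 66, 57, 93, 104, 99, 99, 101, 101, 102, 102, 99, 96, 98, 99, 102, 103, 104, 94, 98, 104, 100, 99, 95, 100, 100, 101, 102, 101, 97, 96, 98, 96, 102, 98, 101, 102, 105, 97, 101, 102, 97, 98, 101, 106, 101, 102, 100, 98, 80, 63, 63, 63, 60, 62, 55, 60, 59, 60, 55, 62, 52, 60, 57, 58, 54, 59, 57, 59, 51, 57, 57, 55, 53, 56, 58, 50, 45, 53, 52, 56, 69, 84, 81, 80, 82, 79, 82, 78]
```

View pics/cropA.png

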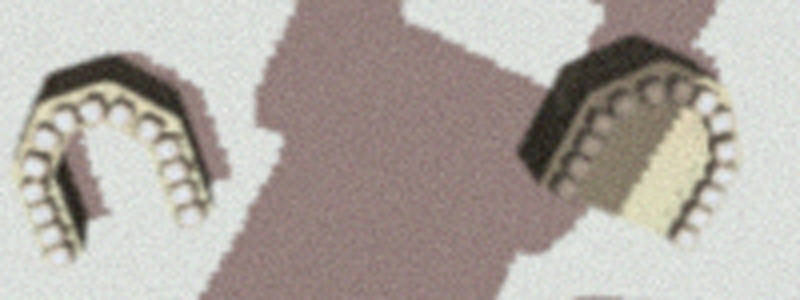

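```bash
python3 - <<'E'
from h import *
a,b=load("wA"),load("wB")
def model(L,R,n):
    w=ray(a,[(275+p[0]/4,180+p[1]/4) for p in (L,R)],.030)[:,:2]*1000
    d=w[0]-w[1]; yaw=np.degrees(np.arctan2(-d[0],d[1])); f=np.array([d[1],-d[0]])/np.hypot(*d)
    print(n,w.round(1).tolist(),"width",np.hypot(*d).round(1),"yaw",yaw.round(1),"origin",(w.mean(0)+27*f).round(1))
model((550,190),(695,247),"upper"); model((48,262),(211,215),"lower")
print("upper left front corner",ray(a,(275+597/4,180+95/4),.03),"lower front base",ray(a,(275+112/4,180+56/4),.0), "upper front base",ray(a,(275+632/4,180+37/4),.0))
# dish
print("dish LR",ray(a,[(371.5,91),(452.5,91),(412,48.5),(412,133)],.01).round(4).tolist())
# ring: base outline right side & top rim left side
h=b["pixels"].max(2); 
m=(cv2.GaussianBlur(h,(3,3),0)<100).astype(np.uint8); m[:150]=0; m[240:]=0; m[:,270:]=0
for z,cut in((.03,1),):
    cs,_=cv2.findContours(m,cv2.RETR_EXTERNAL,cv2.CHAIN_APPROX_NONE); k=max(cs,key=cv2.contourArea).reshape(-1,2)
    print(k.min(0),k.max(0))
    w=ray(b,k,.03)[:,:2]
    # top-rim side: far from camera
    cam=-b["world_to_cam"][:3,:3].T@b["world_to_cam"][:3,3]; u=np.array([.479,.303])-cam[:2]; u/=np.linalg.norm(u)
    s=w@u; far=w[s>np.median(s)]*1000
    A=np.c_[2*far,np.ones(len(far))]; x=np.linalg.lstsq(A,(far**2).sum(1),rcond=None)[0]; print("ring",x[:2],"r",np.sqrt(x[2]+x[:2]@x[:2]))
E
```

```text
upper [[437.4, -265.2], [416.5, -316.3]] width 55.2 yaw -22.2 origin [ 451.9 -300.9]
lower [[411.5, -100.5], [428.6, -154.3]] width 56.5 yaw 17.6 origin [ 445.8 -119.2]
upper left front corner [[ 0.47022715 -0.27736238  0.03      ]] lower front base [[ 0.47366985 -0.1212858   0.        ]] upper front base [[ 0.48069817 -0.2977267   0.        ]]
dish LR [[0.6077, -0.206, 0.01], [0.6091, -0.3057, 0.01], [0.6569, -0.2519, 0.01], [0.5574, -0.2595, 0.01]]
[184 169] [240 219]
ring [478.58518715 308.09123617] r 30.052391364050667
```

```bash
cat >> h.py <<'E'
D=[180,0,0]
def rpy(yaw): return [180,0,yaw]
def up(z,v=.3):
    p=bot.current_tool_pos(); bot.line_to([p[0],p[1],z],vel=v)
def down(z,v=.25,slow=.02,dz=.02,contact=None):
    """fast down to dz above z, then slow to z; True if contact"""
    p=bot.current_tool_pos(); bot.line_to([p[0],p[1],z+dz],vel=v)
    return bot.line_to([p[0],p[1],z],vel=slow,contact_N=contact)
E
python3 - <<'E'
from h import *
bot.grip(.058,40); 
bot.line_to([.53,-.14,.04],vel=.25)
print(bot.line_to([.53,-.14,.0],vel=.02,contact_N=4), bot.current_tool_pos(), bot.current_opening(), bot.current_wrist_force())
up(.12); print(bot.current_t())
E
```

```text
True [ 0.52997978 -0.13998975  0.00941698] 0.05790507697717915 [-1.03673321  1.18747856  4.26188727]
8.275
```

```bash
python3 - <<'E'
from h import *
bot.grip(.085)
bot.move_ptp([.4455,-.2965,.11],rpy(-21.5)); c=shot("preU")
print("hit",down(.020,contact=4,slow=.03), bot.current_tool_pos())
bot.grip(.05,40); print(bot.current_opening(),bot.current_grip_force())
up(.10,.15); bot.dwell(.1); print(bot.current_opening(),bot.current_wrist_force(),bot.current_t()); shot("heldU")
E
```

```text
hit False [ 0.44611154 -0.29556041  0.0199974 ]
0.05734421436134247 44.10425841808319
0.05724025517555073 [-0.58261832  1.10865266 -1.55559606] 11.8583
```

View pics/heldU.png

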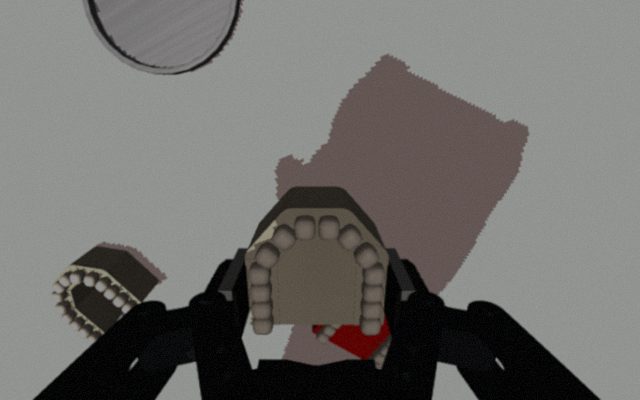

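The upper model is held square in the jaws, with its front at (320,190). The red look-alike is undisturbed below it, near (352,342). I'll place the upper in the left bay.

```bash
python3 - <<'E'
from h import *
bot.move_ptp([.596,.062,.09],rpy(-4))
print("contact",down(.0205,slow=.02,dz=.010,contact=2.5), bot.current_tool_pos(), bot.current_wrist_force())
bot.grip(.072); up(.11); print(bot.current_opening(),bot.current_t())
# lower
bot.grip(.085)
bot.move_ptp([.4383,-.122,.11],rpy(17)); shot("preL")
print("hit",down(.020,contact=4,slow=.03), bot.current_tool_pos())
bot.grip(.05,40); print(bot.current_opening(),bot.current_grip_force())
up(.10,.15); bot.dwell(.1); print(bot.current_opening(),bot.current_wrist_force(),bot.current_t()); c=shot("heldL"); 
t=bot.camera("top"); cv2.imwrite("pics/mix.png",np.hstack([cv2.resize(c["pixels"],(400,250)),cv2.resize(t["pixels"][140:240,220:380],(400,250),interpolation=cv2.INTER_CUBIC)]))
E
```

```text
contact True [0.59711024 0.06090652 0.02338048] [1.34284991 0.27002583 3.92597783]
0.0721070465877905 14.925
hit False [ 0.43914056 -0.12175837  0.02001092]
0.05727149460741971 42.92550699552521
0.05766574551488068 [ 0.43042482  0.12051736 -2.06409125] 18.625
```

View pics/mix.png

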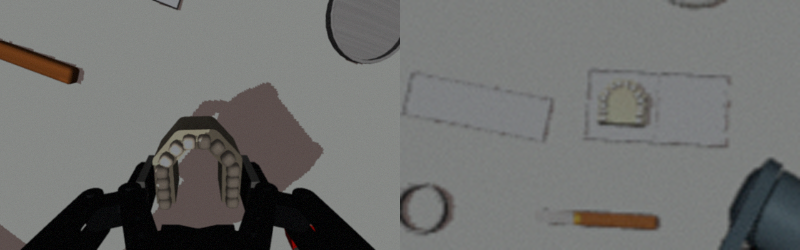

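The lower model is held square, with its front at (199,120) in the left half. The upper stands inside the left bay at (624,103) in the right half. I'll place the lower, then fetch the ring.

```bash
python3 - <<'E'
from h import *
bot.move_ptp([.590,-.025,.09],rpy(-4))
print("contact",down(.0205,slow=.02,dz=.010,contact=2.5), bot.current_tool_pos(), bot.current_wrist_force())
bot.grip(.072); up(.11); print(bot.current_opening(),bot.current_t())
bot.grip(.085)
bot.move_ptp([.479,.307,.11],rpy(0)); bot.dwell(.1); shot("preR")
print("hit",down(.020,contact=4,slow=.03), bot.current_tool_pos())
bot.grip(.055,50); print(bot.current_opening(),bot.current_grip_force())
up(.10,.15); bot.dwell(.1); print(bot.current_opening(),bot.current_wrist_force(),bot.current_t()); c=shot("heldR"); 
t=bot.camera("top"); cv2.imwrite("pics/mix2.png",np.hstack([cv2.resize(c["pixels"],(400,250)),cv2.resize(t["pixels"][140:240,260:420],(400,250),interpolation=cv2.INTER_CUBIC)]))
E
```

```text
contact True [ 0.58996833 -0.02541466  0.02352036] [-0.18703306  0.56869987  3.21727359]
0.07213726148034219 21.05
hit False [0.47984808 0.30611338 0.02003101]
0.059425537034744264 54.60117230191827
0.05988653401858994 [-0.39196918 -0.83236207 -2.14736477] 25.2
```

View pics/mix2.png

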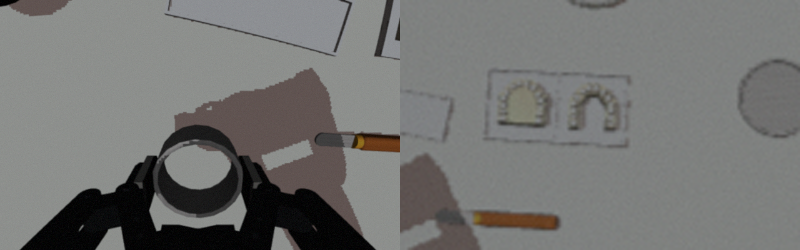

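Both models stand in their bays, at (524,103) and (594,106) in the right half. The ring is held level, with its rim centre at about (197,178) in the left half. I'll compute its offset in the jaws before placing it.

```bash
python3 - <<'E'
from h import *
c=load("heldR"); print(ray(c,[(316,285),(246,285),(387,285),(316,224),(316,347)],.110).round(4).tolist(), bot.current_tool_pos())
cv2.imwrite("pics/heldRz.png",cv2.resize(c["pixels"][190:365,190:440],None,fx=3,fy=3))
E
```

```text
[[0.4815, 0.3058, 0.11], [0.4814, 0.3343, 0.11], [0.4814, 0.2768, 0.11], [0.5084, 0.3057, 0.11], [0.4496, 0.3058, 0.11]] [0.47955479 0.30602775 0.09851887]
```

View pics/heldRz.png

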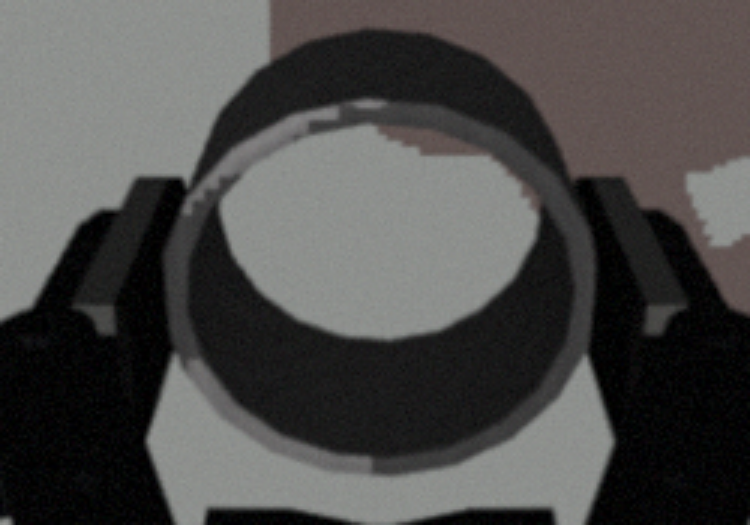

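The ring's rim is centred at about (380,285) in the crop, midway between the pads. I'll place it in the dish and fetch the knife.

```bash
python3 - <<'E'
from h import *
bot.move_ptp([.608,-.256,.12],rpy(0))
print("contact",down(.0205,slow=.02,dz=.010,contact=2.5), bot.current_tool_pos(), bot.current_wrist_force())
bot.grip(.074); up(.12); print(bot.current_opening(),bot.current_t())
bot.grip(.05)
bot.move_ptp([.461,.076,.11],rpy(85.5)); bot.dwell(.1); shot("preK")
print("hit",down(.0215,contact=4,slow=.03), bot.current_tool_pos())
bot.grip(.010,60); print(bot.current_opening(),bot.current_grip_force())
up(.10,.15); bot.dwell(.1); print(bot.current_opening(),bot.current_wrist_force(),bot.current_t()); c=shot("heldK"); 
t=bot.camera("top"); cv2.imwrite("pics/mix3.png",np.hstack([cv2.resize(c["pixels"],(400,250)),cv2.resize(t["pixels"][140:240,320:480],(400,250),interpolation=cv2.INTER_CUBIC)]))
E
```

```text
contact True [ 0.6088783  -0.255226    0.02387599] [-1.15193241 -0.74408772  4.41377536]
0.07405965816903151 29.0833
hit False [0.46184648 0.07534122 0.02153677]
0.01629641238751228 59.926825761795044
0.015834733214553646 [ 0.41200745  0.67395144 -1.46604017] 33.3583
```

View pics/mix3.png

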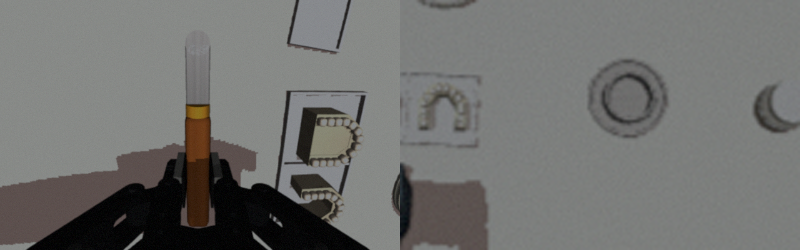

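The ring lies inside the dish at (627,98) in the right half. The knife is held straight, with its collar at about (198,112) and tip at (198,32) in the left half. I'll correct for the measured lengthwise offset and place it.

```bash
python3 - <<'E'
from h import *
c=load("heldK"); p=np.array(bot.current_tool_pos()); ux=np.array([np.cos(np.radians(85.5)),np.sin(np.radians(85.5))])
e=ray(c,(317,187),p[2]-.0215+.018)[0]; tip=ray(c,(317,50),p[2]-.0215+.0105)[0]
s=[(q[:2]-p[:2])@ux for q in (e,tip)]; print("handle end, tip ahead of TCP",s)
off=s[1]-.075; off=float(np.clip(off,.012,.028)); print(off)  # knife origin ahead of TCP
y=np.radians(79.2); g=np.array([.606,.2415])-off*np.array([np.cos(y),np.sin(y)])
bot.move_ptp([*g,.09],rpy(79.2))
print("contact",down(.0215,slow=.02,dz=.012,contact=2.5), bot.current_tool_pos(), bot.current_wrist_force())
bot.grip(.030); up(.11,.15); print(bot.current_opening(),bot.current_t())
w=shot("placedK"); bot.move_ptp([.50,.0,.35],rpy(60)); bot.move_joints([-77.5,14,89.3,0,76.7,-10]); bot.dwell(.3)
t=shot("end","top"); print(bot.current_t())
cv2.imwrite("pics/fin.png",np.vstack([cv2.resize(w["pixels"],(480,300)),cv2.resize(t["pixels"][100:280,145:490],(480,250),interpolation=cv2.INTER_CUBIC)]))
E
```

```text
handle end, tip ahead of TCP [np.float64(0.03962193562354209), np.float64(0.09333160970844806)]
0.018331609708448063
contact True [0.60230993 0.22296672 0.02495105] [0.16728767 0.13650525 4.1241675 ]
0.030152312787196517 36.1833
40.225
```

View pics/fin.png

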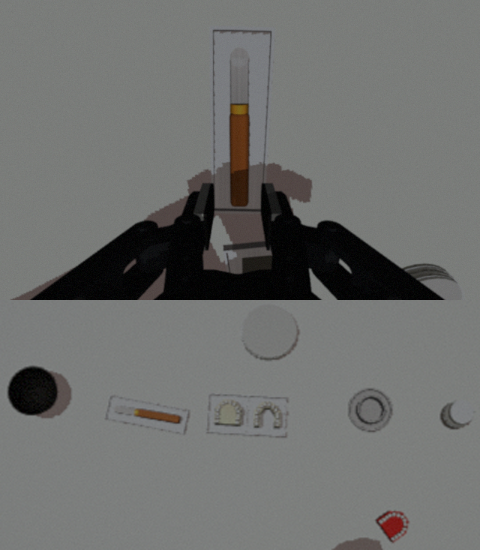

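The knife lies flat inside the narrow tray: it spans (115,410) to (181,420) and the tray spans 107 to 188. The models are in their bays at (229,412) and (269,415), and the ring is in the dish at (370,409). The bowl, jar, blanks and red model look undisturbed.

```bash
python3 -c "
from rig import bot
print(bot.close_job(), bot.current_t())"
```

```text
the job is handed in; nothing more can be done
the job is handed in; nothing more can be done
```

The job is handed in at about 40 s: the upper model is in the left bay, the lower in the right bay, the ring in the dish and the knife in its tray, placed in that order, with the bowl, jar, blanks and red look-alike left alone.

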